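Turn down the dimmer, then rock out the tight lamp module and hold it

TASK

Change-of-lamp job on the white lamp unit: first turn its black dimmer dial anticlockwise down to its minimum stop. Then take the orange tab of the lamp module, which two stiff clips hold tightly in its socket, rock it side to side (towards the dial and away from it, over to the stop each way) until it frees, and lift it straight out. Finish while still holding it in the gripper, upright and still, just clear above its socket (lowest end about 1 to 4 cm above the top of the unit), the dial still at minimum and the canister, cover-glass box and marker nearby left where they are.

Things in the scene. Friction and masses are not known exactly. Their poses are not given: they have to be found in the camera images.
- lamp_unit: white box-shaped lamp unit, fixed, 110 mm (x) by 200 mm (y), 58 mm high; origin at the centre of its underside, z up. On its top the dimmer dial's axis is at (0, -50 mm) and the lamp socket's centre at (0, +50 mm) in its frame; nothing else there stands over 2 mm high. A steel light outlet sticks 14 mm out of its front (-x) face
- dimmer (a joint): angle of the dimmer dial in rad: 0 at the minimum (anticlockwise stop), growing as it is turned clockwise seen from above, to 4.71 at the maximum; it starts between 0.6 and 1.4. Turns stiffly (0.04 N m) and stays where it is left
- dimmer_grip (a point): grip point of the dial: on its axis, 37 mm above the unit's top (95 mm above the worktop). A disc of 44 mm diameter, its top 14 mm above the unit's top, carries an upright black bar 42 mm long, 14 mm thick, up to 44 mm above the unit's top. The bar lies along this point's x and turns with the dial; at the minimum its white pointer (-x end) points at the red dot, 45 deg towards +y from the unit's -x
- lamp_tab (a point): centre of the loose lamp module's orange grip tab: upright plate 12 mm thick (x), 26 mm wide (y), 36 mm tall; grip across the 12 mm (fingers closing along x), at or up to 6 mm above this point. Seated: axes as the unit's, 90 mm above the worktop. Under the tab is a black head 44x30 mm, 9 mm thick, its underside 6 mm above the unit's top. Module 0.12 kg, 100 mm tall, 50 mm of it in the socket
- lamp_foot (a point): middle of the lamp module's rounded lowest end, 82 mm below lamp_tab along the module's axis; 8 mm above the worktop while seated. In the socket the module rocks only sideways (along y of the unit), about an axis along x that lies 6 mm above this point; it has 1.5 mm of play along x each way. Its neck is 36 mm (x) by 11 mm (y), with a shoulder 19 mm wide (y)
- socket_mouth (a point): centre of the socket's mouth, level with the top of the lamp unit (58 mm above the worktop); axes as the lamp unit's. The opening is 39 mm (x) by 26 mm (y)
- clip_left (a joint): how far the brass clip on the socket's +y side is pushed back, m: 0 (lip over the module's shoulder) to 0.0055 (stop). It lies 48 to 53 mm above the worktop, resists with about 9 N and stays where pushed. Only rocking the module to +y (about 9 degrees to the stop) pushes it. Each clip must be back some 3.5 mm to let the module out; till then it lifts 2 mm and no more
- clip_right (a joint): the same for the clip on the -y side; rocking the module to -y pushes it back
- objective_can: bystander: small black and blue screw canister, 34 mm diameter, 50 mm tall, standing behind the lamp unit; origin at the centre of its underside
- cover_box: bystander: small box with a blue lid, 35x29x18 mm, behind the lamp unit; origin at the centre of its underside
- marker: bystander: white marker pen with red cap, 135 mm long (along y), 11 mm high, lying in front of the lamp unit; origin under its middle
- lamp: the same lamp module; its origin is lamp_foot, its z axis points up along the module to the tab

How it is judged:
On the way, in this order (a step that is already met when the one before it is completed fails the run):
1. the dimmer dial is at its minimum stop (below 0.08 rad) while the module is still seated (value of joint dimmer below 0.08 rad and z of lamp_foot in the frame of lamp_unit below 0.015 m), for 0.2 s.
2. the module has been rocked both ways: both clips are pushed back by more than 1.5 mm while it is still in the socket (value of joint each of clip_left, clip_right above 0.0015 m and z of lamp_foot in the frame of lamp_unit below 0.03 m), for 0.05 s.
At the end, for the whole second after the job is handed in: Dial within 0.1 rad of minimum; module held by the fingers, touching no part of the unit, its lowest end 3 to 50 mm above the socket mouth and within 25 mm sideways, within 10 degrees of upright, slower than 20 mm/s; canister, box and marker within 20 mm of where they stood (value of joint dimmer below 0.1 rad and z of lamp_foot in the frame of socket_mouth between 0.003 and 0.05 m and horizontal distance between lamp_foot and socket_mouth below 0.025 m and angle between lamp's own z axis and vertical below 0.17 rad and linear speed of lamp below 0.02 m/s and contact force between the fingers and lamp above 1 N and contact force between lamp and lamp_unit below 0.2 N and distance of each of objective_can, cover_box, marker from where it was at the start of the episode below 0.02 m); the arm keeps its last pose, push and grip.
It fails at once if the canister, the cover-glass box or the marker is moved by more than 20 mm (distance of any of objective_can, cover_box, marker from where it was at the start of the episode above 0.02 m).
It also fails if it takes over 54 s, if anything falls off the work surface, if the arm or the gripper's body presses on something with over 40 N, if the wrist force passes 120 N, or if a joint passes its speed limit or range.

ROBOT

A 7-joint arm with a two-finger parallel gripper is mounted at the origin on a cart in front of the work surface, level with it; the furniture and walls round the work are solid. World frame = base frame: x ahead of the robot, y to its left, z up, the work surface at z = 0. Lengths are in m, angles in rad, forces in N, time in s.
With the tool pointing down it reaches from about 0.4 to 0.925 m from the base axis. Payload 5.6 kg.
Tool frame: the origin (TCP) lies at the very end of the fingers, on their centre line; the grasp point (between the pads) lies 19 mm behind it (bot.hold_point_z is the distance from the TCP to the grasp point, in m); z points along the fingers, y is the line along which they close (so a half turn about z gives the same grasp; the last joint's range is limited). The gripper opens to 85 mm and grips with 20 to 120 N. Pads are 22 mm wide; open, the fingers measure 114 mm over their backs; the gripper's body (76 mm by 85 mm) begins 54 mm behind the grasp point. The pads swing forward as they close: fully open they stand 13 mm farther back than shut.
Start: joints at [-1.367, 0.468, -0.012, 1.603, 0.006, 1.071, -0.056], TCP at [0.159, 0.63, 0.203] pointing down, gripper open.
Joint ranges: [-2.53, 2.53], [-0.31, 2.02], [-1.57, 1.55], [0.28, 2.44], [-1.29, 4.43], [0.15, 1.84], [-2.92, 2.92]. Speed limits (rad/s): [2.57, 2.57, 3.14, 3.14, 3.14, 3.14, 3.14].

INTERFACE

Orientations are given as [roll, pitch, yaw] about the fixed x, y, z axes, in that order (R = Rz(yaw) Ry(pitch) Rx(roll)).
In Python, from workcell import bot gives the robot as it stands. The module is installed in compiled form; this text tells all that it offers.
- The arm moves only by the tool jog_arm, never from a script. Its argument "commands" is text: rows parted by semicolons, each of 6 numbers parted by spaces: the shift along the tool's x, y, z in m, then the turn, a rotation vector about the tool's x, y, z in degrees. In form: tx ty tz rx ry rz; .... A call has 1 to 10 rows; each row is the pose to reach, as a shift and turn from the pose commanded when the call began, along the tool's axes at that moment; what a row does not reach only later rows make up. A row lasts 1/10 s, in which the tool goes at most 50 mm and 8.59 degrees, less where a joint would pass 70% of its speed; a pose out of reach is approached as far as the arm can. A call with a gripper value outside its range is refused whole. "hand" is the closure, from -1 (fully open) to 1 (shut), set as the call begins (left out, the last holds). The fingers move at their own pace and stop on an object; "force" is the grip in N (left out, the last holds). Time passes only in rows, so rows that repeat a pose let the fingers close. It gives the time, the measured TCP pose, the force, the opening and the grip force at its end, in the units of the state.
- bot.state(): the state, without advancing time (a new reading comes with each control period).
- bot.camera(name): name is "side" or "top" or "wrist"; returns the picture (420x560x3 uint8, red, green, blue); there is no depth.
- bot.camera_params(name): a dict with "vfov" (degrees; the focal length in pixels is half the picture's height over the tangent of half this angle, whatever the lens; pixels are square), "cx", "cy" (the principal point, pixels), "k1" (the pictures are not rectified: a ray, as slopes to the right and down, at radius r is drawn at 1 + k1 r^2 times it, then the intrinsics apply), "world_from_camera" (4x4, takes a point from camera to world coordinates). Camera axes: x right, y down, z forward; pixel columns grow to the right and rows downward; lengths in m; the calibration is good to about 2 mm. A picture is of the moment at which its call begins: read the wrist's pose just before it. camera_params takes no time and is no camera call; for the wrist camera it gives the pose at the moment of the call.
- bot.sign_off(): hands the job in; it is judged then, once.
Trained networks look in the newest picture that a camera, given by its name, has taken for a name from the list of things; names that differ only in an ending like _2 or _b are one class to them, and where a whole thing is asked for, a point or a joint stands for the part that bears it (a point fixed in the world has none). Each returns a list of dicts, best first, with "conf" (0 to 1); they miss things now and then, are a little off and sometimes report something else, mostly with a low value. They report only what shows in the picture. A call takes as long as a camera call.
- bot.recognise(camera, label): "centre" ([column, row] in pixels, amid what is visible of it).
- bot.masks_of(camera, label): "pixels" (420x560 bool, what is visible of it) and "centre" ([column, row] in pixels, amid what is visible of it).
- bot.place_of(camera, label): "centre" ([column, row] in pixels: a listed point, or the origin of a listed thing).
The state is a dict: "time": time; "q": joint angles; "joint_velocities": joint speeds; "tau": joint torques, N m; "position": TCP position; "orientation": TCP orientation; "contact_force": force on the tool from outside, world axes, zero at the start; "ft_torque": the same for the moment, N m; "finger_gap": finger opening in m; "finger_force": force on a finger pad.
Only numpy, scipy, OpenCV 4.12 (cv2) and the standard library are available. Lean on these libraries where they do the work, as an engineer would, in place of code of your own. Each camera call takes 0.05 s, during which the arm holds its last target. There are 200 camera calls.

## Working session

There is one attempt and no reset: what is moved stays moved. The work goes in short steps, Python scripts to look and compute and a tool call to move; the robot and the scene stay as the last step left them, time stands still between calls to the robot, and variables do not carry over. Pictures are saved under pics/ and viewed, at most 10 in all, crops included, and the job is handed in when it is done.

Besides the shell and the picture viewer there is one more tool, called after ">>>" by a JSON object that holds its "api" and its "payload". jog_arm: Moves the arm, as the interface text tells. Its arguments: {"type":"object","properties":{"commands":{"type":"string"},"hand":{"type":"number"},"force":{"type":"number"}},"required":["commands"]}

```bash
mkdir -p pics; cat > h.py <<'E'
import numpy as np, cv2
from workcell import bot
from scipy.spatial.transform import Rotation as R
def K(c):
    p=bot.camera_params(c); f=210/np.tan(np.radians(p['vfov']/2)); return p,f
def ray(c,px):
    p,f=K(c); M=np.array([[f,0,p['cx']],[0,f,p['cy']],[0,0,1.]])
    u=(np.array(px,float)-[p['cx'],p['cy']])/f
    v=u.copy()
    for _ in range(20): v=u/(1+p['k1']*(v@v))
    T=np.array(p['world_from_camera']); return T[:3,3],T[:3,:3]@np.r_[v,1]
def onz(c,px,z):
    o,d=ray(c,px); return o+d*(z-o[2])/d[2]
def proj(c,X):
    p,f=K(c); T=np.array(p['world_from_camera']); q=T[:3,:3].T@(np.array(X)-T[:3,3]); v=q[:2]/q[2]
    return v*(1+p['k1']*(v@v))*f+[p['cx'],p['cy']]
def tri(a):
    A=0;b=0
    for c,px in a:
        o,d=ray(c,px); d/=np.linalg.norm(d); P=np.eye(3)-np.outer(d,d); A=A+P; b=b+P@o
    return np.linalg.solve(A,b)
def save(c,n,im=None):
    im=bot.camera(c) if im is None else im
    cv2.imwrite('pics/'+n,im[:,:,::-1]); return im
E
python3 - <<'E'
from h import *
np.set_printoptions(precision=4,suppress=True)
s=bot.state(); print(s['position'],s['orientation'],s['finger_gap'],s['time'])
a=save('top','t0.png');b=save('side','s0.png')
cv2.imwrite('pics/both.png',cv2.resize(np.hstack([a,b]),(800,300))[:,:,::-1])
zs=dict(lamp_unit=0,dimmer_grip=.095,lamp_tab=.09,socket_mouth=.058,objective_can=0,cover_box=0,marker=0,lamp_foot=.008)
for l,z in zs.items():
    px={}
    for c in('top','side'):
        r=bot.place_of(c,l)
        for k in r[:2]: print(l,c,np.array(k['centre']),round(k['conf'],2),onz(c,k['centre'],z))
        if r: px[c]=r[0]['centre']
    if len(px)==2: print('   tri',tri(px.items()))
for c in('top','side'): p=bot.camera_params(c); print(c,p['vfov'],np.array(p['world_from_camera']))
E
```

```text
[0.1587 0.6297 0.2022] [-3.1397  0.0001  2.8947] 0.08525128255472497 0.0
lamp_unit top [280.9 231.9] 0.87 [0.4923 0.2723 0.    ]
lamp_unit top [259.5 278.6] 0.41 [0.3933 0.3185 0.    ]
lamp_unit side [268.3 244.3] 0.65 [0.4872 0.277  0.    ]
   tri [0.4893 0.2738 0.0016]
dimmer_grip top [303.8 229.6] 0.96 [0.4922 0.2294 0.095 ]
dimmer_grip side [281.8 215. ] 0.61 [0.4875 0.2257 0.095 ]
   tri [0.4913 0.2297 0.0917]
lamp_tab top [254.  227.6] 0.52 [0.497  0.3252 0.09  ]
lamp_tab top [254.8 233.7] 0.41 [0.4852 0.3237 0.09  ]
lamp_tab side [256.8 189.1] 0.59 [0.4965 0.3376 0.09  ]
   tri [0.4941 0.3262 0.0964]
socket_mouth top [257.  228.7] 0.91 [0.4965 0.3209 0.058 ]
socket_mouth side [258.3 204. ] 0.59 [0.4971 0.3342 0.058 ]
   tri [0.4937 0.3217 0.0657]
objective_can top [272.3 184.7] 0.58 [0.5944 0.2901 0.    ]
cover_box top [308.3 187.9] 0.47 [0.587  0.2124 0.    ]
cover_box side [329.1 247.1] 0.52 [0.5836 0.2103 0.    ]
   tri [ 0.5865  0.2127 -0.0024]
marker top [257.9 280.8] 0.83 [0.3887 0.322  0.    ]
marker side [204.8 246.9] 0.81 [0.3784 0.3305 0.    ]
   tri [0.383  0.3242 0.0025]
top 52.07736383852352 [[-0.0075 -0.9966  0.0815  0.4518]
 [-0.9999  0.0068 -0.0088  0.2827]
 [ 0.0082 -0.0816 -0.9966  0.9197]
 [ 0.      0.      0.      1.    ]]
side 49.52670345457884 [[ 0.8551 -0.2621  0.4474  0.1519]
 [-0.5184 -0.4537  0.7249 -0.3531]
 [ 0.013  -0.8517 -0.5238  0.5191]
 [ 0.      0.      0.      1.    ]]
```

View pics/t0.png

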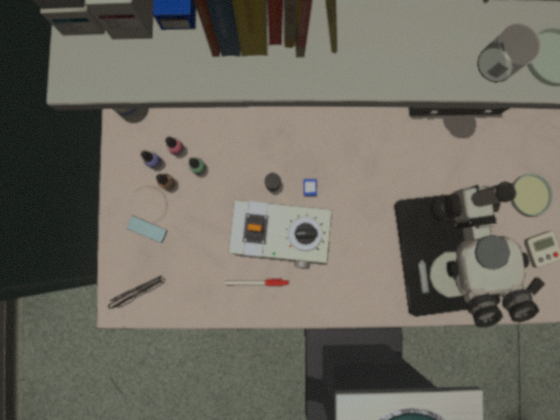

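View pics/s0.png

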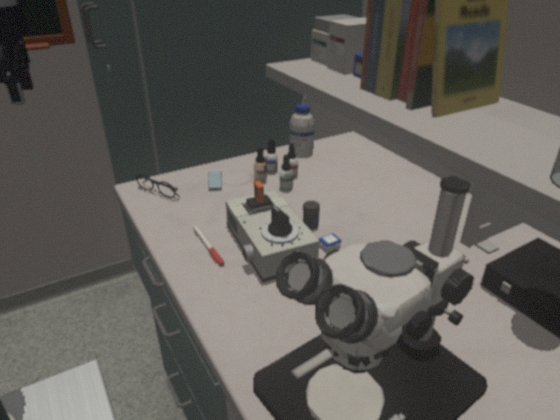

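The top view shows the unit at about (280,232), with the dial at about (304,231), the orange tab at (254,228), the can at (272,183), the box at (310,187) and the marker at (257,282). The side view agrees with this. Next I'll move closer for a wrist view.

```bash
cat >> h.py <<'E'
def goal(pos,yaw_deg,tilt=None):
    """tool-frame row from current measured pose to tool-down pose at pos with yaw; tilt: world-frame Rotation applied"""
    s=bot.state(); A=R.from_euler('xyz',s['orientation']); B=R.from_euler('xyz',[np.pi,0,np.radians(yaw_deg)])
    if tilt is not None: B=tilt*B
    t=A.inv().apply(np.array(pos)-s['position']); r=np.degrees((A.inv()*B).as_rotvec())
    print('row',np.round(t,4),np.round(r,2))
E
python3 - <<'E'
from h import *
np.set_printoptions(precision=4,suppress=True)
s=bot.state();T=np.array(bot.camera_params('wrist')['world_from_camera']);A=R.from_euler('xyz',s['orientation'])
print(A.inv().apply(T[:3,3]-s['position']),A.inv().as_matrix()@T[:3,:3],bot.camera_params('wrist')['vfov'])
for l in('lamp_unit',):
    m=bot.masks_of('top',l)[0]['pixels'].astype('u1'); c=max(cv2.findContours(m,0,2)[0],key=cv2.contourArea)
    print(cv2.minAreaRect(c)); b=cv2.boxPoints(cv2.minAreaRect(c)); print([onz('top',p,.058) for p in b])
goal([.45,.27,.26],86.5)
E
```

```text
[ 0.0816 -0.0004 -0.1704] [[ 0.0002 -0.9493 -0.3144]
 [ 1.      0.0005 -0.0007]
 [ 0.0009 -0.3144  0.9493]] 61.771884055740934
((279.91943359375, 234.06564331054688), (99.424560546875, 60.061702728271484), 5.839491844177246)
[array([0.4366, 0.3802, 0.058 ]), array([0.5565, 0.3681, 0.058 ]), array([0.5347, 0.1686, 0.058 ]), array([0.4149, 0.1828, 0.058 ])]
row [-0.3704 -0.2782 -0.0568] [ 0.   -0.   79.35]
```

>>> {"api": "jog_arm", "payload": {"commands": "-0.4 -0.23 -0.037 0 0 79.4;-0.4 -0.23 -0.037 0 0 79.4;-0.4 -0.23 -0.037 0 0 79.4;-0.4 -0.23 -0.037 0 0 79.4;-0.4 -0.23 -0.037 0 0 79.4;-0.4 -0.23 -0.037 0 0 79.4;-0.4 -0.23 -0.037 0 0 79.4;-0.4 -0.23 -0.037 0 0 79.4;-0.4 -0.23 -0.037 0 0 79.4;-0.4 -0.23 -0.037 0 0 79.4"}}

```text
time: 1.95
position: [0.4952, 0.3038, 0.2413]
orientation: [3.138, 0.001, 1.497]
contact_force: [0.1, 0.2, 0.6]
finger_gap: 0.0856
finger_force: 0.0
```

>>> {"api": "jog_arm", "payload": {"commands": "0 0 0 0 0 0;0 0 0 0 0 0"}}

```text
time: 2.15
position: [0.4893, 0.3109, 0.2399]
orientation: [-3.14, -0.001, 1.512]
contact_force: [0.1, 1.1, -0.0]
finger_gap: 0.085
finger_force: 0.0
```

```bash
python3 - <<'E'
from h import *
np.set_printoptions(precision=4,suppress=True)
s=bot.state(); print(s['position'],np.degrees(s['orientation']),s['time'],s['q'])
a=save('wrist','w0.png')
zs=dict(lamp_unit=0,dimmer_grip=.095,lamp_tab=.09,socket_mouth=.058)
for l,z in zs.items():
    for k in bot.place_of('wrist',l)[:2]: print(l,np.array(k['centre']),round(k['conf'],2),onz('wrist',k['centre'],z))
E
```

```text
[0.4893 0.3109 0.2399] [-179.9353   -0.032    86.6215] 2.15 [-0.9533  0.3204  0.4135  1.7631 -0.1446  1.0884 -0.5502]
lamp_unit [284.  187.5] 0.65 [0.4908 0.2793 0.    ]
dimmer_grip [281.7 267.2] 0.98 [0.4847 0.2225 0.095 ]
dimmer_grip [284.4 159.6] 0.37 [0.4932 0.3314 0.095 ]
lamp_tab [288.1 166.7] 0.93 [0.4966 0.3233 0.09  ]
lamp_tab [360.7 236.5] 0.44 [0.565 0.249 0.09 ]
socket_mouth [285.6 158.9] 0.85 [0.4951 0.3243 0.058 ]
```

View pics/w0.png

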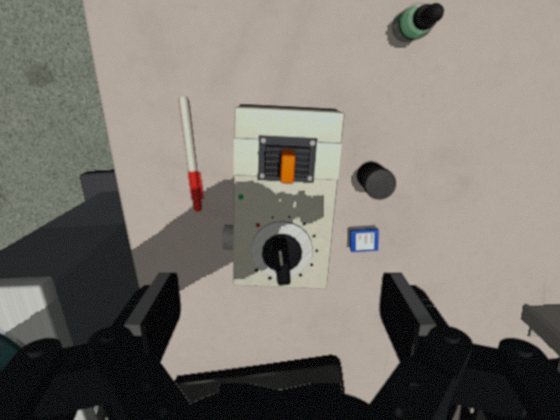

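The wrist view has the tab at (288,167) and the dial at (282,262). The red dot is at (257,225), and the bar lies roughly along the image's vertical. I'll zoom in to measure these.

```bash
python3 - <<'E'
from h import *
a=cv2.imread('pics/w0.png')[90:300,215:375]
cv2.imwrite('pics/w0c.png',cv2.resize(a,(456,600),interpolation=cv2.INTER_CUBIC))
E
```

```text
(no output)
```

View pics/w0c.png

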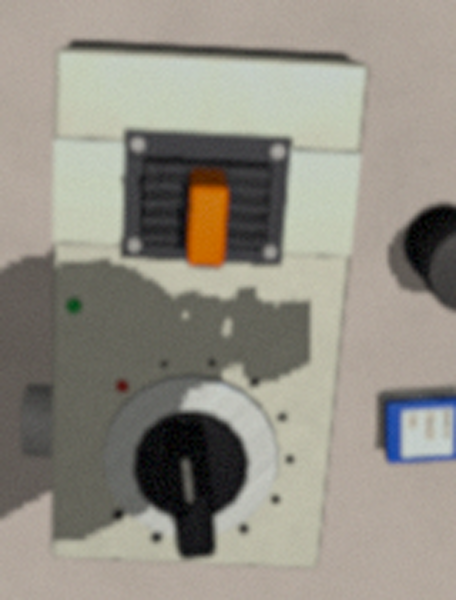

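```bash
python3 - <<'E'
from h import *
np.set_printoptions(precision=4,suppress=True)
c=lambda x,y:(215+x/2.85,90+y/2.857)
for n,p,z in [('TL',(62,50),.058),('TR',(366,65),.058),('BL',(53,555),.058),('BR',(317,567),.058),('reddot',(122,385),.058),('screwTL',(138,145),.059),('TR',(278,151),.059),('BL',(134,245),.059),('BR',(270,253),.059),('disc',(190,463),.072),('barp1',(183,460),.102),('barp2',(192,502),.102),('barend',(195,552),.102),('tabtopL',(188,265),.108),('tabtopR',(224,265),.108)]:
    print(n,onz('wrist',c(*p),z))
E
```

```text
TL [0.4504 0.3776 0.058 ]
TR [0.5539 0.3666 0.058 ]
BL [0.4279 0.1831 0.058 ]
BR [0.5339 0.1714 0.058 ]
reddot [0.4614 0.2546 0.058 ]
screwTL [0.474  0.3441 0.059 ]
TR [0.5228 0.3391 0.059 ]
BL [0.47   0.3085 0.059 ]
BR [0.5188 0.3027 0.059 ]
disc [0.4856 0.2275 0.072 ]
barp1 [0.4839 0.2433 0.102 ]
barp2 [0.4861 0.2272 0.102 ]
barend [0.4861 0.2075 0.102 ]
tabtopL [0.4896 0.3127 0.108 ]
tabtopR [0.5008 0.3121 0.108 ]
```

```bash
python3 - <<'E'
from h import *
goal([.486,.225,.15],94.5);goal([.486,.225,.077],94.5)
E
```

```text
row [-0.086   0.0017  0.09  ] [-0.03 -0.01 -7.87]
row [-0.086   0.0017  0.163 ] [-0.03 -0.01 -7.87]
```

>>> {"api": "jog_arm", "payload": {"commands": "-0.04 0.001 0.03 0 0 -4;-0.086 0.0017 0.06 0 0 -7.9;-0.086 0.0017 0.09 0 0 -7.9;-0.086 0.0017 0.11 0 0 -7.9;-0.086 0.0017 0.13 0 0 -7.9;-0.086 0.0017 0.145 0 0 -7.9;-0.086 0.0017 0.155 0 0 -7.9;-0.086 0.0017 0.162 0 0 -7.9;-0.086 0.0017 0.162 0 0 -7.9;-0.086 0.0017 0.162 0 0 -7.9", "hand": -0.3}}

```text
time: 3.4
position: [0.4873, 0.2239, 0.0787]
orientation: [3.141, -0.0, 1.647]
contact_force: [-0.3, -0.1, -0.8]
finger_gap: 0.0554
finger_force: 0.0
```

>>> {"api": "jog_arm", "payload": {"commands": "0 0 0 0 0 0;0 0 0 0 0 0;0 0 0 0 0 0;0 0 0 0 0 0;0 0 0 0 0 0;0 0 0 0 0 0", "hand": 1, "force": 50}}

```text
time: 4.0
position: [0.4869, 0.2236, 0.0782]
orientation: [3.141, -0.0, 1.647]
contact_force: [-0.1, -0.0, 0.4]
finger_gap: 0.0002
finger_force: 0.0
```

```bash
python3 - <<'E'
from h import *
np.set_printoptions(precision=4,suppress=True)
s=bot.state(); print(s)
save('wrist','w1.png')
E
```

```text
{'time': 4.0, 'q': array([-0.7838,  0.459 ,  0.362 ,  1.9987, -0.2391,  0.7242, -0.1999]), 'joint_velocities': array([-0.0026,  0.0001, -0.0005, -0.0009, -0.0022, -0.0011, -0.0002]), 'tau': array([ -0.001 , -44.0889,   4.2525, -18.457 ,   0.0085,   0.0008,
        -0.0001]), 'position': array([0.4869, 0.2236, 0.0782]), 'orientation': array([ 3.1415, -0.    ,  1.6468]), 'contact_force': array([-0.1245, -0.0034,  0.4396]), 'ft_torque': array([0.0179, 0.0276, 0.0711]), 'finger_force': 0.0, 'finger_gap': 0.00019169256390275528}
```

View pics/w1.png

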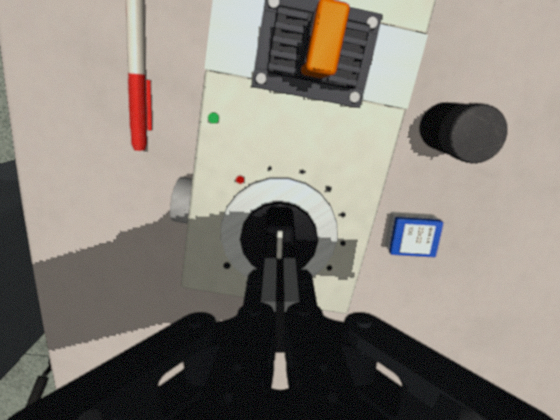

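The jaws read fully shut. The pointer shows at (279,245), just ahead of the fingertips. I'll check the geometry before acting on that.

```bash
python3 - <<'E'
from h import *
np.set_printoptions(precision=4,suppress=True)
s=bot.state(); T=np.array(s['position'])
print('TCP',proj('wrist',T),'grasp',proj('wrist',T+[0,0,.019]))
print('dial top',proj('wrist',[.486,.225,.102]),proj('wrist',[.4856,.2275,.072]))
for p,z in [((279,235),.072),((279,232),.102),((279,258),.102),((240,180),.058)]: print(p,z,onz('wrist',p,z))
for l,z in [('dimmer_grip',.095),('lamp_tab',.09)]:
    for k in bot.place_of('wrist',l)[:2]: print(l,np.array(k['centre']),round(k['conf'],2),onz('wrist',k['centre'],z))
a=cv2.imread('pics/w1.png')[170:350,200:360]
cv2.imwrite('pics/w1c.png',cv2.resize(a,(533,600),interpolation=cv2.INTER_CUBIC))
E
```

```text
TCP [281.3411 248.7934] grasp [281.4949 265.7485]
dial top [279.924  267.7882] [279.5388 237.2306]
(279, 235) 0.072 [0.4852 0.2288 0.072 ]
(279, 232) 0.102 [0.4842 0.243  0.102 ]
(279, 258) 0.102 [0.4852 0.23   0.102 ]
(240, 180) 0.058 [0.4614 0.2544 0.058 ]
dimmer_grip [275.6 262.1] 0.66 [0.4839 0.2242 0.095 ]
lamp_tab [321.6  46.1] 0.88 [0.4959 0.3229 0.09  ]
```

View pics/w1c.png

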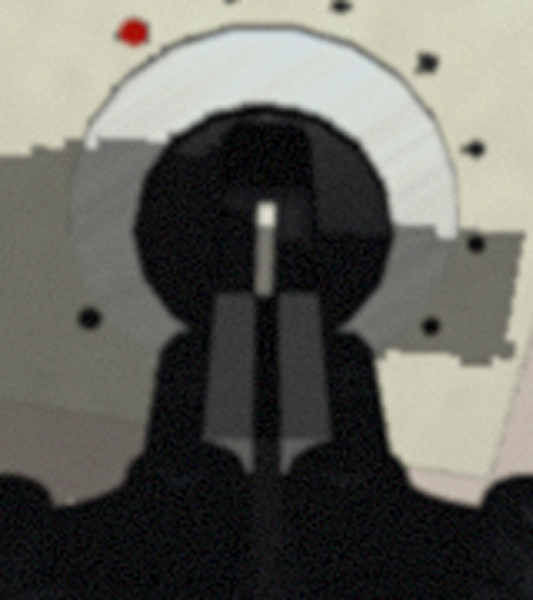

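The image suggests the shut fingertips sit above the bar. The side view will settle it.

```bash
python3 - <<'E'
from h import *
print(bot.hold_point_z)
s=bot.state(); T=np.array(s['position'])
for z in (0,.019,.03,.06): print(z,proj('side',T+[0,0,z]))
a=save('side','s1.png')[110:290,190:350]
cv2.imwrite('pics/s1c.png',cv2.resize(a,(533,600),interpolation=cv2.INTER_CUBIC)[:,:,::-1])
E
```

```text
0.0187
0 [282.06447792 223.75777087]
0.019 [282.0761321 214.6079732]
0.03 [282.08306938 209.20432756]
0.06 [282.10273458 194.05491446]
```

View pics/s1c.png

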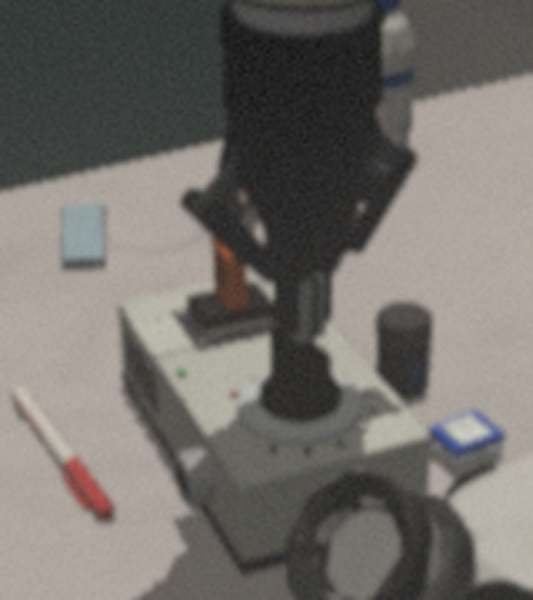

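The side view puts the shut fingertips at crop (310,335), i.e. full-image row ≈210. That is about 27 mm above the reported TCP and right above the bar top, which matches the zero gap. I'll open, go 25 mm lower while watching the force, and close again.

>>> {"api": "jog_arm", "payload": {"commands": "0 0 -0.006 0 0 0;0 0 -0.006 0 0 0;0 0 -0.006 0 0 0;0 0 -0.006 0 0 0", "hand": -0.3}}

```text
time: 4.6
position: [0.4869, 0.2236, 0.0843]
orientation: [3.141, -0.0, 1.647]
contact_force: [-0.1, 0.1, 0.2]
finger_gap: 0.0549
finger_force: 0.0
```

>>> {"api": "jog_arm", "payload": {"commands": "0 0.001 0.008 0 0 0;0 0.001 0.014 0 0 0;0 0.001 0.02 0 0 0;0 0.001 0.025 0 0 0;0 0.001 0.029 0 0 0;0 0.001 0.03 0 0 0;0 0.001 0.03 0 0 0"}}

```text
time: 5.3
position: [0.4878, 0.2236, 0.054]
orientation: [-3.141, 0.0, 1.647]
contact_force: [-0.4, 0.4, -0.4]
finger_gap: 0.0556
finger_force: 0.0
```

>>> {"api": "jog_arm", "payload": {"commands": "0 0 0 0 0 0;0 0 0 0 0 0;0 0 0 0 0 0;0 0 0 0 0 0;0 0 0 0 0 0", "hand": 1}}

```text
time: 5.8
position: [0.4865, 0.2235, 0.0545]
orientation: [-3.139, 0.0, 1.647]
contact_force: [-5.2, -0.7, 7.0]
finger_gap: 0.0126
finger_force: 49.4
```

>>> {"api": "jog_arm", "payload": {"commands": "0 0 0 0 0 -6;0 0 0 0 0 -12;0 0 0 0 0 -18;0 0 0 0 0 -24;0 0 0 0 0 -30;0 0 0 0 0 -30"}}

```text
time: 6.4
position: [0.4874, 0.2239, 0.0545]
orientation: [-3.141, -0.001, 2.171]
contact_force: [-3.8, -0.3, 3.7]
finger_gap: 0.0126
finger_force: 49.2
```

>>> {"api": "jog_arm", "payload": {"commands": "0 0 0 0 0 -3;0 0 0 0 0 -6;0 0 0 0 0 -8;0 0 0 0 0 -8;0 0 0 0 0 -8"}}

```text
time: 6.9
position: [0.4875, 0.2239, 0.0546]
orientation: [3.141, -0.002, 2.302]
contact_force: [-4.4, 1.5, 6.2]
finger_gap: 0.0128
finger_force: 61.6
```

```bash
python3 - <<'E'
from h import *
np.set_printoptions(precision=4,suppress=True)
s=bot.state(); print(s['position'],np.degrees(s['orientation']),s['contact_force'],s['ft_torque'],s['finger_gap'])
E
```

```text
[0.4875 0.2239 0.0546] [179.9912  -0.1128 131.9118] [-4.379   1.4872  6.2002] [ 0.2203  0.8291 -1.4896] 0.012847711736372426
```

The dial is hard on its stop, with 1.5 N m against it. I'll release, rise and check.

>>> {"api": "jog_arm", "payload": {"commands": "0 0 0 0 0 0;0 0 0 0 0 0;0 0 0 0 0 0;0 0 0 0 0 0", "hand": -0.3}}

```text
time: 7.3
position: [0.488, 0.2238, 0.0541]
orientation: [3.141, 0.0, 2.31]
contact_force: [-0.2, 0.6, 0.4]
finger_gap: 0.0553
finger_force: 0.0
```

>>> {"api": "jog_arm", "payload": {"commands": "0 0 -0.03 0 0 0;0 0 -0.07 0 0 0;0 0 -0.11 0 0 5;0.03 0 -0.15 0 0 13;0.06 0 -0.18 0 0 20;0.08 0.02 -0.18 0 0 28;0.08 0.03 -0.18 0 0 36;0.08 0.05 -0.18 0 0 44;0.08 0.05 -0.18 0 0 46;0.08 0.05 -0.18 0 0 46"}}

```text
time: 8.3
position: [0.4709, 0.3167, 0.2338]
orientation: [-3.141, 0.001, 1.508]
contact_force: [-1.2, -0.7, -0.2]
finger_gap: 0.0555
finger_force: 0.0
```

```bash
python3 - <<'E'
from h import *
np.set_printoptions(precision=4,suppress=True)
s=bot.state(); print(s['position'],np.degrees(s['orientation']),s['time'])
a=save('wrist','w2.png')
for l,z in [('dimmer_grip',.095),('lamp_tab',.09),('socket_mouth',.058)]:
    for k in bot.place_of('wrist',l)[:1]: print(l,np.array(k['centre']),round(k['conf'],2),onz('wrist',k['centre'],z))
h=(.4966,.3240)
for y in (.005,-.005,0): pass
u=proj('wrist',[.491,.275,.058]).astype(int);print(u)
a=a[max(u[1]-100,0):u[1]+110,max(u[0]-75,0):u[0]+85];print(max(u[0]-75,0),max(u[1]-100,0),a.shape)
cv2.imwrite('pics/w2c.png',cv2.resize(a,None,fx=2.85,fy=2.85,interpolation=cv2.INTER_CUBIC)[:,:,::-1])
E
```

```text
[0.4709 0.3167 0.2338] [-179.9933    0.039    86.3842] 8.3
dimmer_grip [300.8 270.5] 0.64 [0.485  0.2254 0.095 ]
lamp_tab [309.3 173.9] 0.65 [0.4973 0.3215 0.09  ]
socket_mouth [303.7 167.2] 0.95 [0.4943 0.3211 0.058 ]
[302 210]
227 110 (210, 160, 3)
```

View pics/w2c.png

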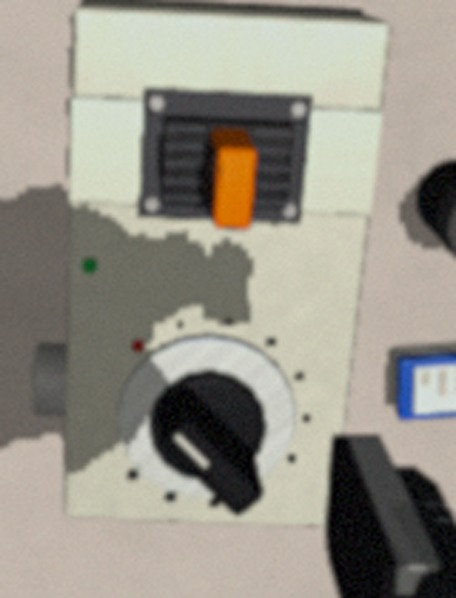

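The bar now lines up with the red dot. Next is the tab.

```bash
python3 - <<'E'
from h import *
c=lambda x,y:(227+x/2.85,110+y/2.85)
for n,p,z in [('sTL',(157,103),.059),('TR',(299,110),.059),('BL',(151,205),.059),('BR',(290,211),.059),('tabL',(214,228),.108),('tabR',(252,228),.108),('tabTL',(216,140),.108),('tabTR',(254,145),.108)]:
    print(n,onz('wrist',c(*p),z))
goal([.4968,.3235,.12],83.8);goal([.4968,.3235,.05],83.8)
E
```

```text
sTL [0.47388572 0.34367957 0.059     ]
TR [0.52277909 0.33824337 0.059     ]
BL [0.46955183 0.30759569 0.059     ]
BR [0.51893801 0.3023082  0.059     ]
tabL [0.48923418 0.31173565 0.108     ]
tabR [0.50091784 0.31100716 0.108     ]
tabTL [0.4910139  0.33904505 0.108     ]
tabTR [0.50233162 0.3368278  0.108     ]
row [0.0089 0.0256 0.1142] [-0.01  0.    2.59]
row [0.0089 0.0256 0.1842] [-0.01  0.    2.59]
```

>>> {"api": "jog_arm", "payload": {"commands": "0.009 0.025 0.04 0 0 2.6;0.009 0.025 0.08 0 0 2.6;0.009 0.025 0.11 0 0 2.6;0.009 0.025 0.135 0 0 2.6;0.009 0.025 0.155 0 0 2.6;0.009 0.025 0.17 0 0 2.6;0.009 0.025 0.18 0 0 2.6;0.009 0.025 0.184 0 0 2.6;0.009 0.025 0.184 0 0 2.6"}}

```text
time: 9.4
position: [0.4966, 0.3239, 0.0503]
orientation: [3.141, -0.0, 1.462]
contact_force: [-0.3, 0.7, 0.5]
finger_gap: 0.0554
finger_force: 0.0
```

>>> {"api": "jog_arm", "payload": {"commands": "0 0 0 0 0 0;0 0 0 0 0 0;0 0 0 0 0 0;0 0 0 0 0 0;0 0 0 0 0 0", "hand": 1, "force": 70}}

```text
time: 9.9
position: [0.4969, 0.3243, 0.051]
orientation: [3.141, -0.001, 1.462]
contact_force: [-1.1, 0.2, 6.1]
finger_gap: 0.0108
finger_force: 69.0
```

```bash
python3 - <<'E'
from h import *
np.set_printoptions(precision=4,suppress=True)
s=bot.state(); print(s['position'],np.degrees(s['orientation']),s['time'],s['ft_torque'])
save('wrist','w3.png')
E
```

```text
[0.4969 0.3243 0.051 ] [179.95    -0.0606  83.7591] 9.9 [-0.1126  0.2405 -0.04  ]
```

View pics/w3.png

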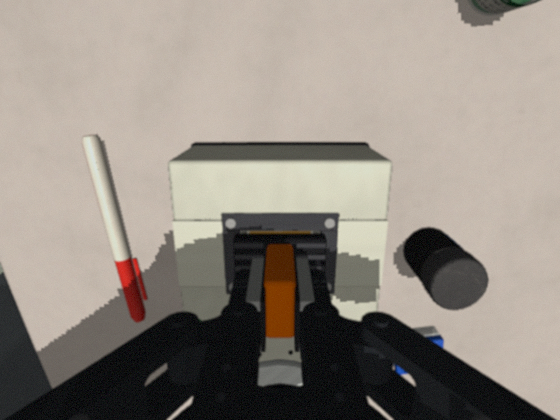

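The tab is firmly held between the pads at (280,290). Now I'll rock it towards the dial first.

>>> {"api": "jog_arm", "payload": {"commands": "-0.0013 0 0 0 2 0;-0.0025 0 0 0 4 0;-0.0038 0 0 0 6 0;-0.005 0 0.0004 0 8 0;-0.006 0 0.0005 0 9.5 0;-0.0069 0 0.0006 0 11 0;-0.0069 0 0.0006 0 11 0;-0.0069 0 0.0006 0 11 0"}}

```text
time: 10.75
position: [0.4962, 0.3185, 0.0505]
orientation: [3.14, -0.194, 1.462]
contact_force: [-0.4, 4.0, 4.9]
finger_gap: 0.0107
finger_force: 69.1
```

```bash
python3 - <<'E'
from h import *
np.set_printoptions(precision=4,suppress=True)
s=bot.state(); A=R.from_euler('xyz',s['orientation']); print(s['position'],s['ft_torque'],'axis',A.apply([0,0,1]),A.inv().apply(s['contact_force']))
E
```

```text
[0.4962 0.3185 0.0505] [ 0.5503  0.1615 -0.0051] axis [ 0.022   0.1918 -0.9812] [ 4.8175 -0.795  -4.0453]
```

>>> {"api": "jog_arm", "payload": {"commands": "0.0023 0 0.0001 0 -3.7 0;0.0046 0 0.0003 0 -7.3 0;0.0069 0 0.0007 0 -11 0;0.0087 0 0.001 0 -14 0;0.0105 0 0.0016 0 -17 0;0.0117 0 0.002 0 -19 0;0.0127 0 0.0023 0 -20.5 0;0.0135 0 0.0026 0 -22 0;0.0135 0 0.0026 0 -22 0;0.0135 0 0.0026 0 -22 0"}}

```text
time: 11.75
position: [0.4979, 0.3293, 0.0506]
orientation: [3.141, 0.194, 1.461]
contact_force: [-1.5, -2.6, 9.7]
finger_gap: 0.0111
finger_force: 70.6
```

```bash
python3 - <<'E'
from h import *
np.set_printoptions(precision=4,suppress=True)
s=bot.state(); A=R.from_euler('xyz',s['orientation']); print(s['position'],s['ft_torque'],'axis',A.apply([0,0,1]),A.inv().apply(s['contact_force']))
E
```

```text
[0.4979 0.3293 0.0506] [-0.5328  0.2584 -0.0285] axis [-0.0202 -0.1922 -0.9812] [-4.6179 -1.1674 -8.9877]
```

>>> {"api": "jog_arm", "payload": {"commands": "-0.0023 0 0.0001 0 3.7 0;-0.0046 0 0.0003 0 7.3 0;-0.0069 0 0.0007 0 11 0;-0.0069 0 0.0007 0 11 0;-0.0069 0 0.0007 0 11 0"}}

```text
time: 12.25
position: [0.4974, 0.3229, 0.0509]
orientation: [3.14, 0.002, 1.461]
contact_force: [-0.4, -3.0, 8.8]
finger_gap: 0.0107
finger_force: 70.6
```

>>> {"api": "jog_arm", "payload": {"commands": "0 0 -0.001 0 0 0;0 0 -0.002 0 0 0;0 0 -0.003 0 0 0;0 0 -0.004 0 0 0;0 0 -0.004 0 0 0;0 0 -0.004 0 0 0"}}

```text
time: 12.85
position: [0.4963, 0.3238, 0.0541]
orientation: [-3.141, 0.0, 1.462]
contact_force: [-0.0, 0.2, -0.6]
finger_gap: 0.011
finger_force: 69.2
```

>>> {"api": "jog_arm", "payload": {"commands": "0 0 -0.002 0 0 0;0 0 -0.004 0 0 0;0 0 -0.006 0 0 0;0 0 -0.006 0 0 0"}}

```text
time: 13.25
position: [0.4967, 0.324, 0.0607]
orientation: [3.141, -0.001, 1.462]
contact_force: [-0.1, -0.2, -1.0]
finger_gap: 0.0108
finger_force: 69.2
```

The load is about 1 N, which is the module's weight, so it is free. I'll lift it straight out.

>>> {"api": "jog_arm", "payload": {"commands": "0 0 -0.008 0 0 0;0 0 -0.017 0 0 0;0 0 -0.027 0 0 0;0 0 -0.037 0 0 0;0 0 -0.047 0 0 0;0 0 -0.056 0 0 0;0 0 -0.061 0 0 0;0 0 -0.062 0 0 0;0 0 -0.062 0 0 0;0 0 -0.062 0 0 0"}}

```text
time: 14.25
position: [0.4961, 0.3236, 0.1218]
orientation: [-3.141, 0.001, 1.462]
contact_force: [0.2, 0.5, -1.8]
finger_gap: 0.0113
finger_force: 69.2
```

>>> {"api": "jog_arm", "payload": {"commands": "0 0 0 0 0 0;0 0 0 0 0 0;0 0 0 0 0 0"}}

```text
time: 14.55
position: [0.4963, 0.3237, 0.122]
orientation: [-3.141, 0.0, 1.462]
contact_force: [-0.8, 0.2, -0.7]
finger_gap: 0.0108
finger_force: 69.2
```

```bash
python3 - <<'E'
from h import *
np.set_printoptions(precision=4,suppress=True)
s=bot.state(); print(s['position'],np.degrees(s['orientation']),s['contact_force'])
a=save('side','s2.png')[110:290,190:350]
f=proj('side',[.4965,.324,.080]);print(f,(f-[190,110])*3.33)
px={}
for l in('lamp_foot','lamp_tab','dimmer_grip'):
    for c in ('side','top'):
        for k in bot.place_of(c,l)[:1]: print(l,c,np.array(k['centre']),k['conf'])
cv2.imwrite('pics/s2c.png',cv2.resize(a,(533,600),interpolation=cv2.INTER_CUBIC)[:,:,::-1])
E
```

```text
[0.4963 0.3237 0.122 ] [-179.9842    0.0187   83.7532] [-0.8087  0.2407 -0.692 ]
[260.1835 196.6376] [233.7112 288.5031]
lamp_foot side [255.8 198.2] 0.77
lamp_tab side [257.  158.8] 0.7
lamp_tab top [254.  227.6] 0.52
dimmer_grip side [281.4 216.5] 0.91
dimmer_grip top [303.8 229.6] 0.96
```

View pics/s2c.png

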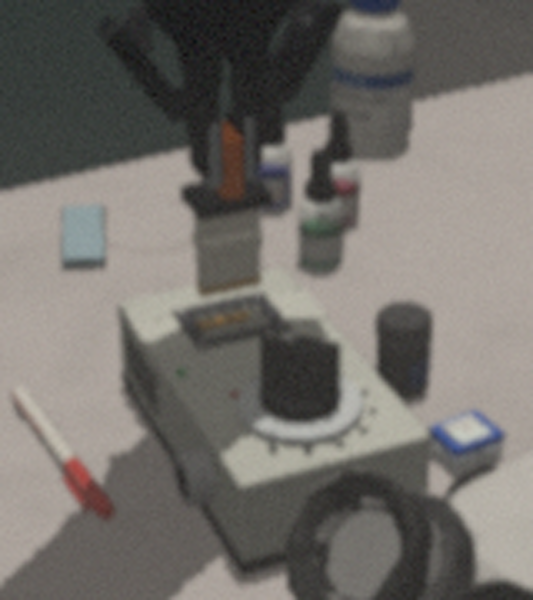

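The side view shows the module upright in the gripper, with its foot at about crop (228,288). That matches my prediction of about 21 mm above the mouth. The dial is at minimum and the can, box and marker haven't moved, so I'm handing in.

```bash
python3 -c "
from workcell import bot
print(bot.sign_off())"
```

```text
the job is handed in; nothing more can be done
None
```

I turned the dial down to its minimum stop, rocked the lamp module free, and handed the job in with it held upright and still about 2 cm above its socket; the canister, box and marker had not moved in the last view, and sign-off returned no verdict.

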